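Ease the rolling pin out of the utensil box

ROBOT

A 6-joint arm with a two-finger parallel gripper is mounted at the origin on a cart in front of the work surface, level with it; the furniture and walls round the work are solid. World frame = base frame: x ahead of the robot, y to its left, z up, the work surface at z = 0. Lengths are in m, angles in rad, forces in N, time in s.
With the tool pointing down it reaches from about 0.425 to 0.925 m from the base axis. Payload 12.5 kg.
Tool frame: the origin (TCP) lies midway between the tips of the shut fingers; the grasp point (between the pads) lies 19 mm behind it; z points along the fingers, y is the line along which they close (so a half turn about z gives the same grasp; the last joint's range is limited). The gripper opens to 85 mm and grips with 20 to 120 N. Pads are 22 mm wide; open, the fingers measure 114 mm over their backs; the gripper's body (76 mm by 85 mm) begins 54 mm behind the grasp point. The pads swing forward as they close: fully open they stand 13 mm farther back than shut.
Start: joints at [1.224, 0.491, 1.559, -0, 1.092, -0.106], TCP at [0.149, 0.607, 0.231] pointing down, gripper open.
Joint ranges: [-3.1, 3.1], [-0.84, 2.19], [0.05, 2.79], [-1.13, 4.28], [0.06, 2.93], [-2.69, 2.69]. Speed limits (rad/s): [2.22, 2.22, 2.79, 3.14, 3.14, 3.14].

INTERFACE

Orientations are given as a unit quaternion [x, y, z, w].
In Python, from bench import manip gives the robot as it stands.
- The arm moves only by the shell command python3 -m handwheel 'ROWS'. ROWS is JSON, a list of rows, each a list of 3 entries, a list of its own where there are three numbers: the opening, from 0 (shut) to 1 (fully open), then the shift along the tool's x, y, z in cm, then the turn, a rotation vector about the tool's x, y, z in rad. A call has 1 to 12 rows; each row shifts and turns the commanded pose from where the row before left it, along the tool's axes as they then stand; what a row does not reach is not made up. A row lasts 1/12 s, in which the tool goes at most 41.7 mm and 7.16 degrees, less where a joint would pass 70% of its speed; a pose out of reach is approached as far as the arm can. A call with a gripper value outside its range is refused whole. The fingers move at their own pace and stop on an object; the grip force is fixed at half the most. Time passes only in rows, so rows that do not move let the fingers close. It gives the time, the measured TCP pose, the force and the opening at its end, in the units of the state.
- manip.sense(): the state, without advancing time (a new reading comes with each control period).
- manip.capture(name): name is "scene" or "top" or "wrist"; returns a dict with "pixels" (384x512x3 uint8, blue, green, red), "range_z" (384x512 float32, m along the optical axis (not along the pixel's ray), 0 where there is no reading), "intrinsics" (3x3 intrinsics, pixels), "cam_to_world" (4x4, takes a point from camera to world coordinates); the wrist camera has in their place "tool_from_camera" (4x4, takes a point from camera to tool coordinates, whose origin is the TCP and whose axes are the flange's). Camera axes: x right, y up, looking along -z (the intrinsics and any distortion apply to the point x, -y, -z); pixel columns grow to the right and rows downward; lengths in m; the calibration is good to about 2 mm. The wrist camera is an equidistant fisheye: a pixel r from the principal point sees the ray r / f radians off the axis. A picture is of the moment at which its call begins: read the wrist's pose just before it.
- manip.job_done(): hands the job in, once; it reports no verdict.
The state is a dict: "t": time; "qpos": joint angles; "qd": joint speeds; "joint_torque": joint torques, N m; "ee_pos": TCP position; "orientation": TCP orientation; "force": force on the tool from outside, world axes, zero at the start; "torque": the same for the moment, N m; "gripper_width": opening from 0.0 (shut) to 1.0 (fully open).
Only numpy, scipy, OpenCV 4.12 (cv2) and the standard library are available. Lean on these libraries where they do the work, as an engineer would, in place of code of your own. Each camera call takes 0.05 s, during which the arm holds its last target. There are 200 camera calls.

TASK

Take the wooden rolling pin out of the utensil box: it is longer than the opening in the box's top, so tilt it and draw it out end first, easing it through without forcing it against the box. Finish holding it in the gripper, still and level, over the middle of the box and a good 10 cm above its top; do not put it down or let go. Leave the matchbox on the box and everything else around it where they are.

Things in the scene. Friction and masses are not known exactly. Their poses are not given: they have to be found in the camera images.
- opening (a point): Centre of the opening in the box's top, at the height of that top. The opening is 140 mm wide (x, the full inside width) and 190 long (y). Beyond y = -95 a roof 8 thick covers the box, and the hollow goes on under it for 110 to the end wall. Beyond y = +95 a lip 8 thick covers the last 35 of the hollow. Axes: x across the box, y along it towards the lip end, z up.
- box_top (a point): Middle of the whole box seen from above, at the height of its top (71 mm above the worktop); axes as opening.
- pin_center (a point): Middle of the wooden rolling pin, on its axis. Length 250 mm: a barrel 150 long, 32 in diameter, and at each end a handle 50 long, 14 to 18 in diameter. It lies loose on the box's floor, its axis 24 above the worktop, along the box, one end under the lip, the other under the roof. 0.13 to 0.25 kg, balanced at this point. Axes: x along the pin; y, z turn as it rolls.
- pin_end_a (a point): Tip of the pin's one end, on its axis (+125 along the x of pin_center).
- pin_end_b (a point): Tip of the pin's other end, on its axis (-125 along the x of pin_center).
- matchbox: closed matchbox, 52 x 36 x 15, lying on the roofed end of the utensil box, near its end wall; loose bystander. Sizes in mm. Origin at the centre of its underside
- katori: small steel bowl, 80 across, 34 high, on the worktop; loose bystander. Sizes in mm. Origin at the centre of its underside
- salt_shaker: white shaker, 43 across, 105 high, on the worktop; loose bystander. Sizes in mm. Origin at the centre of its underside
- onion: onion, about 75 across and high; loose bystander. Sizes in mm. Origin at the centre of its underside
- rolling_pin: The rolling pin as a solid; its origin is a point on the barrel's surface at mid-length (use pin_center for its position).
- utensil_box: Wooden utensil box, fixed to the worktop: 156 mm (x) by 351 (y) by 71 high; floor and walls 8 thick, inside 55 high; partly covered on top (see opening). Origin at the centre of its underside, axes as opening.

How it is judged:
By the outcome, as a careful person would: the job done as asked, in the order asked, and still so for the second after the job is handed in, while the arm keeps its last pose, push and grip.
It also fails if it takes over 38 s, if anything falls off the work surface, if the arm or the gripper's body presses on something with over 40 N, if the wrist force passes 120 N, or if a joint passes its speed limit or range.

## Working session

There is one attempt and no reset: what is moved stays moved. The work goes in short steps, Python scripts to look and compute and a shell command to move; the robot and the scene stay as the last step left them, time stands still between calls to the robot, and variables do not carry over. Pictures are saved under pics/ and viewed, on a budget of 10 in all, crops included, one or two more only if the job needs it, and the job is handed in when it is done.

```bash
ls; mkdir -p pics; python3 - <<'E'
from bench import manip
import cv2,numpy as np
print(manip.sense())
ims=[]
for n in("scene","top"):
    c=manip.capture(n); np.savez(n+".npz",**c); ims.append(c["pixels"]); print(n,c["intrinsics"],c["cam_to_world"])
cv2.imwrite("pics/scene0.png",ims[0]);cv2.imwrite("pics/top0.png",ims[1])
E
```

```text
pics
{'t': 0.0, 'qpos': array([ 1.22441669e+00,  4.91562644e-01,  1.55947805e+00, -7.54736944e-06,
        1.09171092e+00, -1.05584195e-01]), 'qd': array([ 7.21395545e-04,  9.03971400e-04, -7.62346774e-04,  7.01363376e-04,
        2.86034468e-04,  3.45028435e-05]), 'joint_torque': array([ 2.13476793e-03, -6.18449092e+01, -2.61599618e+01, -2.08932511e-05,
        3.98317861e-03,  6.15722547e-05]), 'ee_pos': array([0.14893434, 0.6067462 , 0.23071598]), 'orientation': array([ 1.20105309e-01,  9.92760988e-01, -5.65496943e-04, -1.26577648e-04]), 'force': array([-0.14119733,  0.26064127,  0.16199698]), 'torque': array([ 0.01762447, -0.01174905, -0.02348237]), 'gripper_width': 1.0018102520176113}
scene [[482.05582259   0.         253.9201014 ]
 [  0.         482.05582259 191.21157983]
 [  0.           0.           1.        ]] [[ 0.73000234  0.38304778 -0.56601324 -0.17075216]
 [-0.68316119  0.43282175 -0.58818034 -0.42091396]
 [ 0.01968167  0.8160513   0.57764427  0.80354921]
 [ 0.          0.          0.          1.        ]]
top [[389.31543979   0.         256.39836909]
 [  0.         389.31543979 194.35827718]
 [  0.           0.           1.        ]] [[-0.00194996  0.99174151 -0.12823797  0.40719765]
 [-0.99989787 -0.00374928 -0.01379122  0.3066343 ]
 [-0.01415813  0.12819798  0.99164753  1.03428229]
 [ 0.          0.          0.          1.        ]]
```

View pics/top0.png

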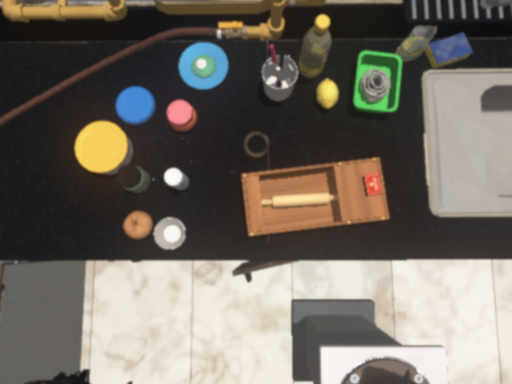

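View pics/scene0.png

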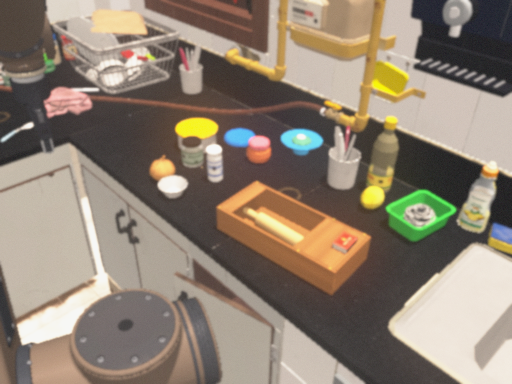

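Box roughly at centre of the top view, with the lip on the left at (242–262) and the roof on the right at (335–389). The pin runs from (262,204) to (335,198), and the matchbox is at (373,184). Next I fit these from the depth data.

```bash
cat > h.py <<'E'
import numpy as np,cv2
def cloud(c):
    K=c["intrinsics"];z=c["range_z"];v,u=np.indices(z.shape)
    P=np.stack([(u-K[0,2])/K[0,0]*z,-(v-K[1,2])/K[1,1]*z,-z],-1)
    T=c["cam_to_world"];return P@T[:3,:3].T+T[:3,3]
E
python3 - <<'E'
from h import *
for n in("top","scene"):
    c=np.load(n+".npz");W=cloud(c);ok=c["range_z"]>0
    r=(W[...,0]>.3)&(W[...,0]<.7)&(W[...,1]>-.15)&(W[...,1]<.42)&ok
    tab=W[r&(abs(W[...,2])<.015)];print(n,"table z",np.median(tab[:,2]))
    m=(r&(W[...,2]>.060)&(W[...,2]<.082)).astype(np.uint8)
    k,l,s,_=cv2.connectedComponentsWithStats(m,connectivity=8)
    i=1+np.argmax(s[1:,4]);p=W[l==i];print("rim",len(p),np.median(p[:,2]))
    rect=cv2.minAreaRect((p[:,:2]*1000).astype(np.float32));print(rect)
    (cx,cy),(a,b),g=rect;bp=cv2.boxPoints(rect)
    e=[bp[1]-bp[0],bp[2]-bp[1]];e=max(e,key=np.linalg.norm);ay=e/np.linalg.norm(e);ay*=np.sign(ay[1]);ax=np.array([ay[1],-ay[0]])
    d=W[...,:2]*1000-[cx,cy];lx,ly=d@ax,d@ay;z=W[...,2]*1000
    print("axes",ax,ay)
    ins=ok&(abs(lx)<66)&(abs(ly-37.5)<90)
    print("floor z",np.percentile(z[ins],[5,20,50,80,95,99]))
    for zt in (20,26,30):
        q=ins&(z>zt)&(z<55); q=q&(abs(lx)<55)
        Q=np.c_[lx[q],ly[q]-37.5]; print(zt,len(Q),cv2.minAreaRect(Q.astype(np.float32)),np.median(Q,0))
    for y0 in range(-95,96,10):
        q=ins&(abs(ly-37.5-y0)<5)&(z>20)&(abs(lx)<60)
        if q.sum(): print(y0,q.sum(),"x",lx[q].min().round(),lx[q].max().round(),"zmax",z[q].max().round(1))
E
```

```text
top table z 0.001025000536254872
rim 4256 0.07134254819987107
((527.6798706054688, 175.89752197265625), (156.9016876220703, 350.8863830566406), 6.739786624908447)
axes [0.9930894  0.11736043] [-0.11736043  0.9930894 ]
floor z [ 5.80179206  7.32455651  9.27751568 30.0767187  39.55538103 41.66080125]
20 760 ((0.040004730224609375, 0.41316986083984375), (179.63536071777344, 31.227296829223633), 86.94759368896484) [-1.28595949 -1.83948072]
26 741 ((0.040004730224609375, 0.41316986083984375), (179.63536071777344, 31.227296829223633), 86.94759368896484) [-1.00567024 -2.30881948]
30 676 ((-0.2956380844116211, -0.14923095703125), (176.69241333007812, 30.14845085144043), 86.79283142089844) [-0.79232884 -3.08239263]
-85 20 x -12.0 4.0 zmax 35.6
-75 44 x -18.0 11.0 zmax 42.4
-65 48 x -19.0 12.0 zmax 42.8
-55 44 x -19.0 11.0 zmax 41.7
-45 46 x -18.0 12.0 zmax 45.1
-35 47 x -17.0 13.0 zmax 41.8
-25 46 x -17.0 14.0 zmax 42.2
-15 46 x -16.0 12.0 zmax 42.4
-5 48 x -15.0 14.0 zmax 44.6
5 48 x -14.0 16.0 zmax 42.5
15 47 x -15.0 16.0 zmax 41.8
25 47 x -14.0 15.0 zmax 43.0
35 46 x -14.0 16.0 zmax 42.8
4
[... 641 characters left out ...]
20703, 32.29768371582031), 87.45951843261719) [-5.23465172 -2.83641273]
30 465 ((0.37061023712158203, 7.052154541015625), (165.55776977539062, 32.29535675048828), 87.46672821044922) [-4.18346551 -4.84140214]
-75 16 x -17.0 10.0 zmax 42.0
-65 39 x -18.0 7.0 zmax 42.6
-55 50 x -19.0 12.0 zmax 43.3
-45 40 x -16.0 11.0 zmax 41.4
-35 44 x -17.0 9.0 zmax 41.6
-25 41 x -17.0 9.0 zmax 42.4
-15 44 x -16.0 15.0 zmax 41.9
-5 41 x -16.0 14.0 zmax 43.8
5 43 x -16.0 12.0 zmax 41.7
15 37 x -14.0 11.0 zmax 42.5
25 41 x -13.0 17.0 zmax 42.7
35 39 x -13.0 16.0 zmax 42.2
45 35 x -12.0 16.0 zmax 41.4
55 39 x -13.0 15.0 zmax 42.4
65 25 x -13.0 18.0 zmax 40.7
75 14 x -3.0 8.0 zmax 33.7
85 22 x -2.0 10.0 zmax 33.7
```

```bash
python3 - <<'E'
from h import *
c=np.load("top.npz")["pixels"][145:245,230:400]
cv2.imwrite("pics/crop.png",cv2.resize(c,None,fx=4.5,fy=4.5,interpolation=cv2.INTER_CUBIC))
E
```

```text
(no output)
```

View pics/crop.png

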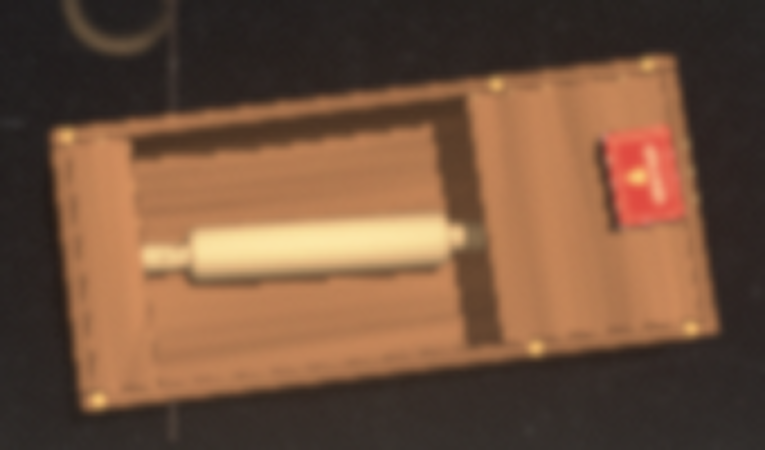

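Box centre is (0.527, 0.1755) with yaw 6.8°. The opening is at (0.5226, 0.2127). The pin centre is about (-1, -4) mm in opening axes, with a yaw near 4.2°, so its world position is about (0.522, 0.2086). Moving above it now.

```bash
python3 -m handwheel '[[0.75,[-3.0,-2.0,0],[0,0,0]],[0.75,[-3.0,-2.0,0],[0,0,0]],[0.75,[-3.0,-2.0,0],[0,0,0]],[0.75,[-3.0,-2.0,0],[0,0,0]],[0.75,[-3.0,-2.0,0],[0,0,0]],[0.75,[-3.0,-2.0,0],[0,0,0]],[0.75,[-3.0,-2.0,0],[0,0,0]],[0.75,[-3.0,-2.0,0],[0,0,0]],[0.75,[-3.0,-2.0,0],[0,0,0]],[0.75,[-3.0,-2.0,0],[0,0,0]],[0.75,[-3.0,-2.0,0],[0,0,0]],[0.75,[-3.0,-2.0,0],[0,0,0]]]'
python3 -m handwheel '[[0.75,[-3.0,-2.0,0],[0,0,0]],[0.75,[-3.0,-2.0,0],[0,0,0]],[0.75,[0,0,0],[0,0,0.12]],[0.75,[0,0,0],[0,0,0.12]],[0.75,[0,0,0],[0,0,0.12]],[0.75,[0,0,0],[0,0,0.12]],[0.75,[0,0,0],[0,0,0.12]],[0.75,[0,0,0],[0,0,0.12]],[0.75,[0,0,0],[0,0,0.12]],[0.75,[0,0,0],[0,0,0.12]],[0.75,[0,0,0],[0,0,0.12]],[0.75,[0,0,0],[0,0,0.12]]]'
cat >> h.py <<'E'
from scipy.spatial.transform import Rotation as R
def state(manip):
    s=manip.sense();M=R.from_quat(s["orientation"]).as_matrix();p=s["ee_pos"]
    ps=6.8*np.pi/180;ay=np.array([-np.sin(ps),np.cos(ps)]);ax=np.array([ay[1],-ay[0]])
    d=p[:2]-[.5226,.2127]
    print("t",s["t"],"tcp",p.round(4),"box xy mm",(d@ax*1e3).round(1),(d@ay*1e3).round(1),"F",s["force"].round(1),"w",round(s["gripper_width"],3),"q",s["qpos"].round(2))
    print("tool axes",M.round(3).tolist(),"yaw y_t deg",np.degrees(np.arctan2(M[1,1],M[0,1])).round(2),"tilt deg",np.degrees(np.arcsin(M[2,0])).round(2))
    return s,M
E
python3 - <<'E'
from h import *
from bench import manip
s,M=state(manip)
d=np.array([.522,.2086,.012])-s["ee_pos"];print("cm in tool",(M.T@d*100).round(2))
c=manip.capture("wrist");np.savez("w.npz",p=s["ee_pos"],M=M,**c);cv2.imwrite("pics/w.png",c["pixels"]);print(c["intrinsics"],c["tool_from_camera"])
E
```

```text
t: 1.1
ee_pos: [0.4423, 0.2865, 0.2312]
orientation: [0.12, 0.993, -0.0, -0.0]
force: [0.3, 0.9, 0.5]
gripper_width: 0.749
t: 2.1
ee_pos: [0.49, 0.2349, 0.2311]
orientation: [0.662, 0.75, -0.0, -0.0]
force: [0.2, 0.1, -0.8]
gripper_width: 0.754
t 2.1 tcp [0.49   0.2349 0.2311] box xy mm -29.8 25.9 F [ 0.2  0.1 -0.8] w 0.754 q [0.33 0.38 1.76 0.   1.01 0.2 ]
tool axes [[-0.124, 0.992, -0.001], [0.992, 0.124, -0.0], [-0.0, -0.001, -1.0]] yaw y_t deg 7.11 tilt deg -0.0
cm in tool [-3.    2.86 21.9 ]
[[297.31863964   0.         250.82076744]
 [  0.         297.31863964 194.87550866]
 [  0.           0.           1.        ]] [[-1.24605571e-04  9.54319481e-01  2.98788072e-01  7.47650070e-02]
 [ 9.99999992e-01  1.24801615e-04  1.84242873e-05 -1.03861076e-05]
 [-1.97065778e-05  2.98788072e-01 -9.54319489e-01 -1.42655912e-01]
 [ 0.00000000e+00  0.00000000e+00  0.00000000e+00  1.00000000e+00]]
```

View pics/w.png

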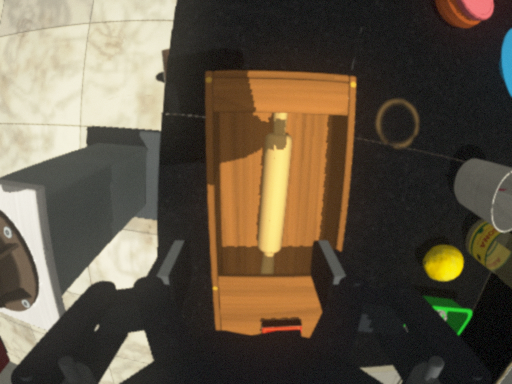

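The wrist view shows the pin's barrel running from (268,255) to (279,138), the lip at the top and the roof and matchbox at the bottom. Next I refine the pin's pose from this depth image.

```bash
python3 - <<'E'
from h import *
c=np.load("w.npz");K=c["intrinsics"];z=c["range_z"];v,u=np.indices(z.shape)
dx,dy=(u-K[0,2]),(v-K[1,2]);r=np.hypot(dx,dy);th=r/K[0,0];s=np.tan(th)/np.maximum(r,1e-9)
P=np.stack([dx*s*z,-dy*s*z,-z],-1);T=c["tool_from_camera"];P=P@T[:3,:3].T+T[:3,3];W=P@c["M"].T+c["p"]
ps=np.radians(6.8);ay=np.array([-np.sin(ps),np.cos(ps)]);ax=np.array([ay[1],-ay[0]])
d=W[...,:2]-[.5226,.2127];lx,ly,Z=d@ax*1e3,d@ay*1e3,W[...,2]*1e3
q=(z>0)&(abs(lx)<50)&(abs(ly)<92)&(Z>22)&(Z<55)
for y0 in range(-85,96,10):
    m=q&(abs(ly-y0)<5)
    if m.sum():print(y0,m.sum(),"x",np.percentile(lx[m],[2,98]).round(1),"mid",np.percentile(lx[m],[2,98]).mean().round(1),"z98",np.percentile(Z[m],98).round(1))
b=q&(Z>36);print("barrel y",np.percentile(ly[b],[.5,99.5]).round(1))
rim=(z>0)&(abs(Z-71)<6)&(u<365)&(v<330)
print("rim x",np.percentile(lx[rim],[1,99]).round(1),"lip y",np.percentile(ly[rim&(abs(lx)<50)&(ly>50)],[1,99]).round(1),"roof edge",np.percentile(ly[rim&(abs(lx)<40)&(ly<0)],[99]).round(1))
E
```

```text
-85 52 x [-14.9   7.3] mid -3.8 z98 39.4
-75 155 x [-21.1   9.4] mid -5.9 z98 40.8
-65 179 x [-20.1  10.6] mid -4.8 z98 40.6
-55 181 x [-20.2  10.2] mid -5.0 z98 40.3
-45 183 x [-19.2  10.8] mid -4.2 z98 40.5
-35 194 x [-18.3  11.6] mid -3.4 z98 40.1
-25 199 x [-18.2  11.5] mid -3.3 z98 40.4
-15 198 x [-17.2  12.4] mid -2.4 z98 40.7
-5 208 x [-17.2  12.9] mid -2.2 z98 40.5
5 209 x [-16.3  13.6] mid -1.3 z98 40.4
15 226 x [-16.3  14.3] mid -1.0 z98 40.1
25 218 x [-15.3  15. ] mid -0.2 z98 40.7
35 224 x [-14.4  15.1] mid 0.4 z98 40.4
45 236 x [-14.4  15.9] mid 0.8 z98 40.8
55 238 x [-13.4  16.8] mid 1.7 z98 40.7
65 206 x [-12.5  16.4] mid 2.0 z98 40.1
75 109 x [-3.3  9.8] mid 3.3 z98 32.3
85 104 x [-3.4 10.6] mid 3.6 z98 32.8
95 28 x [-3.5 11.7] mid 4.1 z98 32.9
barrel y [-80.5  65.5]
rim x [-76.7  77.4] lip y [ 93.4 135.8] roof edge [-96.2]
```

```bash
python3 -m handwheel '[[0.75,[-1.6,1.38,0],[0,0,0]],[0.75,[-1.6,1.37,0],[0,0,0]],[0.75,[0,0,2],[0,0,0.06]],[0.75,[0,0,3],[0,0,0]],[0.75,[0,0,3],[0,0,0]],[0.75,[0,0,3],[0,0,0]],[0.75,[0,0,3],[0,0,0]],[0.75,[0,0,1],[0,0,0]],[0.75,[0,0,0],[0,0,0]],[0.75,[0,0,0],[0,0,0]]]'
python3 - <<'E'
from h import *
from bench import manip
s,M=state(manip)
d=np.array([.5213,.2065,.013])-s["ee_pos"];print("cm in tool",(M.T@d*100).round(2))
c=manip.capture("wrist");cv2.imwrite("pics/w2.png",c["pixels"])
E
```

```text
t: 2.98
ee_pos: [0.5219, 0.2068, 0.0818]
orientation: [0.681, 0.732, -0.0, -0.0]
force: [0.4, 0.2, 0.8]
gripper_width: 0.75
t 2.9833 tcp [0.5219 0.2068 0.0818] box xy mm -1.4 -5.7 F [0.4 0.2 0.8] w 0.75 q [0.26 0.6  1.86 0.   0.69 0.19]
tool axes [[-0.071, 0.997, -0.0], [0.997, 0.071, 0.0], [0.0, -0.0, -1.0]] yaw y_t deg 4.08 tilt deg 0.0
cm in tool [-0.03 -0.06  6.88]
```

View pics/w2.png

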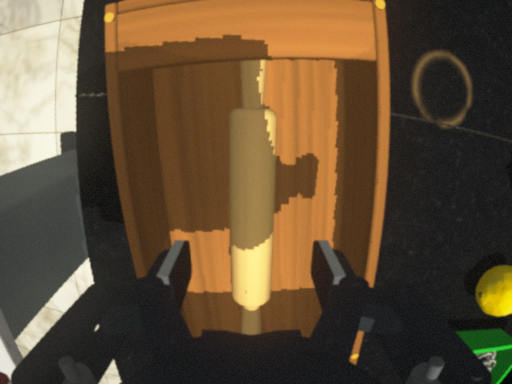

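The fingers at columns 185 and 320 straddle the barrel, centred near column 252. I'll descend and close.

```bash
python3 -m handwheel '[[0.75,[0,-0.05,1.5],[0,0,0]],[0.75,[0,0,1.5],[0,0,0]],[0.75,[0,0,1.5],[0,0,0]],[0.75,[0,0,1.0],[0,0,0]],[0.75,[0,0,0.8],[0,0,0]],[0.75,[0,0,0.5],[0,0,0]],[0.75,[0,0,0],[0,0,0]]]'
python3 -m handwheel '[[0.55,[0,0,0],[0,0,0]],[0.5,[0,0,0],[0,0,0]],[0.45,[0,0,0],[0,0,0]],[0.4,[0,0,0],[0,0,0]],[0.3,[0,0,0],[0,0,0]],[0.0,[0,0,0],[0,0,0]],[0.0,[0,0,0],[0,0,0]],[0.0,[0,0,0],[0,0,0]],[0.0,[0,0,0],[0,0,0]]]'
```

```text
t: 3.62
ee_pos: [0.5211, 0.2067, 0.0131]
orientation: [0.682, 0.731, -0.0, -0.0]
force: [-0.2, -0.2, 0.0]
gripper_width: 0.751
t: 4.37
ee_pos: [0.5214, 0.2068, 0.0141]
orientation: [0.682, 0.731, 0.001, 0.0]
force: [-1.6, -0.5, 5.8]
gripper_width: 0.353
```

Gripped. Next I lift 12 mm and slide 33 mm towards the roof, so the lip end comes out from under the lip.

```bash
python3 -m handwheel '[[0,[0,0,-0.4],[0,0,0]],[0,[0,0,-0.4],[0,0,0]],[0,[0,0,-0.4],[0,0,0]],[0,[0,0,0],[0,0,0]],[0,[-0.7,0,0],[0,0,0]],[0,[-0.7,0,0],[0,0,0]],[0,[-0.7,0,0],[0,0,0]],[0,[-0.7,0,0],[0,0,0]],[0,[-0.5,0,0],[0,0,0]],[0,[0,0,0],[0,0,0]]]'
python3 - <<'E'
from h import *
from bench import manip
s,M=state(manip)
c=manip.capture("wrist");cv2.imwrite("pics/w3.png",c["pixels"])
E
```

```text
t: 5.2
ee_pos: [0.5235, 0.1726, 0.0252]
orientation: [0.682, 0.731, -0.0, -0.0]
force: [0.4, 0.3, -2.8]
gripper_width: 0.352
t 5.2 tcp [0.5235 0.1726 0.0252] box xy mm -3.9 -40.0 F [ 0.4  0.3 -2.8] w 0.352 q [0.2  0.68 1.91 0.   0.55 0.13]
tool axes [[-0.069, 0.998, -0.0], [0.998, 0.069, -0.0], [-0.0, -0.0, -1.0]] yaw y_t deg 3.93 tilt deg -0.0
```

View pics/w3.png

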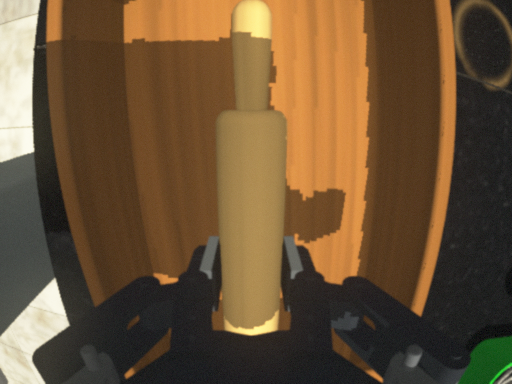

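The pin is held (pads at columns 210 and 292). Its free tip at (251,2) is now visible, clear of the lip. Next: tilt and rise.

```bash
python3 -m handwheel '[[0,[0.13,0,-0.42],[0,0.052,0]],[0,[0.15,0,-0.41],[0,0.052,0]],[0,[0.17,0,-0.40],[0,0.052,0]],[0,[0.19,0,-0.39],[0,0.052,0]],[0,[0.21,0,-0.38],[0,0.052,0]],[0,[0.23,0,-0.37],[0,0.052,0]],[0,[0,0,0],[0,0,0]],[0,[0,0,0],[0,0,0]]]'
python3 - <<'E'
from h import *
from bench import manip
s,M=state(manip)
pc=s["ee_pos"]+M@[0,0,-.0105]
for k in(-125,-75,75,125):
    w=pc+M[:,0]*k/1e3;d=w[:2]-[.5226,.2127];print(k,"box",(d@[.993,.1184]*1e3).round(1),(d@[-.1184,.993]*1e3).round(1),"z",(w[2]*1e3).round(1))
c=manip.capture("scene");cv2.imwrite("pics/s4.png",cv2.resize(c["pixels"][130:310,180:420],None,fx=3,fy=3))
E
```

```text
t: 5.92
ee_pos: [0.523, 0.181, 0.0502]
orientation: [0.674, 0.722, 0.105, -0.113]
force: [0.8, 0.9, -3.1]
gripper_width: 0.35
t 5.9167 tcp [0.523  0.181  0.0502] box xy mm -3.4 -31.5 F [ 0.8  0.9 -3.1] w 0.35 q [ 0.07  0.65  1.94  0.55  0.63 -0.46]
tool axes [[-0.066, 0.998, -0.021], [0.95, 0.069, 0.305], [0.305, -0.0, -0.952]] yaw y_t deg 3.96 tilt deg 17.79
-125 box -9.4 -153.6 z 22.0
-75 box -7.1 -106.0 z 37.3
75 box 0.0 36.6 z 83.1
125 box 2.4 84.2 z 98.4
```

View pics/s4.png

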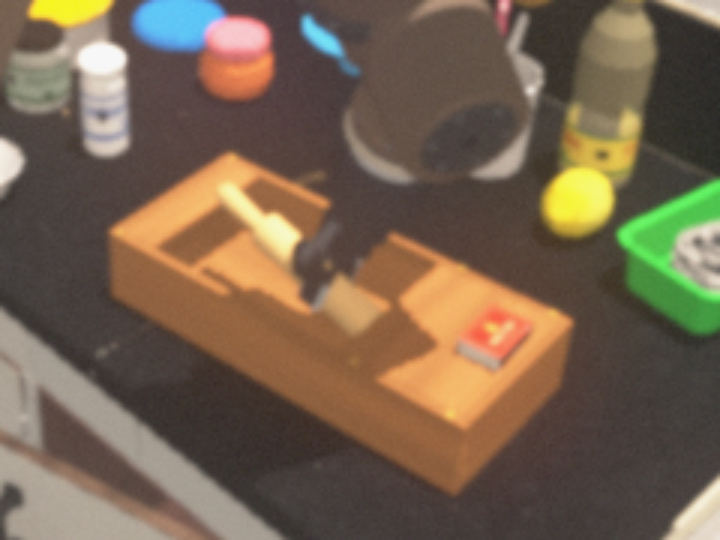

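The lip end is up and out through the opening at the (225,190) end, and the matchbox is undisturbed. The forces are only the pin's weight. Now I draw the pin out along its own axis.

```bash
python3 -m handwheel '[[0,[0.5,0,0],[0,0,0]],[0,[0.75,0,0],[0,0,0]],[0,[0.75,0,0],[0,0,0]],[0,[0.75,0,0],[0,0,0]],[0,[0.75,0,0],[0,0,0]],[0,[0.75,0,0],[0,0,0]],[0,[0.75,0,0],[0,0,0]],[0,[0.75,0,0],[0,0,0]],[0,[0.75,0,0],[0,0,0]],[0,[0.75,0,0],[0,0,0]],[0,[0.75,0,0],[0,0,0]],[0,[0,0,0],[0,0,0]]]'
python3 - <<'E'
from h import *
from bench import manip
s,M=state(manip)
pc=s["ee_pos"]+M@[0,0,-.0105]
for k in(-125,-75,75,125):
    w=pc+M[:,0]*k/1e3;d=w[:2]-[.5226,.2127];print(k,"box",(d@[.993,.1184]*1e3).round(1),(d@[-.1184,.993]*1e3).round(1),"z",(w[2]*1e3).round(1))
c=manip.capture("scene");cv2.imwrite("pics/s5.png",cv2.resize(c["pixels"][130:310,180:420],None,fx=3,fy=3))
E
```

```text
t: 6.97
ee_pos: [0.5175, 0.2586, 0.0754]
orientation: [0.673, 0.723, 0.106, -0.114]
force: [0.6, -1.0, -2.5]
gripper_width: 0.351
t 6.9667 tcp [0.5175 0.2586 0.0754] box xy mm 0.3 46.2 F [ 0.6 -1.  -2.5] w 0.351 q [ 0.21  0.62  1.89  0.52  0.66 -0.28]
tool axes [[-0.068, 0.997, -0.021], [0.949, 0.071, 0.307], [0.307, 0.001, -0.952]] yaw y_t deg 4.06 tilt deg 17.89
-125 box -5.5 -75.8 z 46.9
-75 box -3.2 -28.3 z 62.3
75 box 3.6 114.3 z 108.4
125 box 5.8 161.8 z 123.8
```

View pics/s5.png

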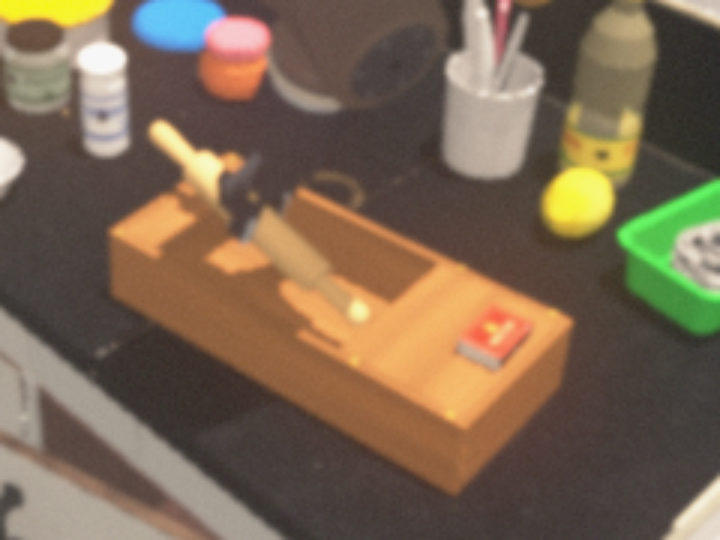

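The pin's lower tip at (360,310) is free of the roof edge. Next I lift straight up 16 cm, then level it.

```bash
python3 -m handwheel '[[0,[0.25,0,-0.76],[0,0,0]],[0,[0.49,0,-1.52],[0,0,0]],[0,[0.49,0,-1.52],[0,0,0]],[0,[0.49,0,-1.52],[0,0,0]],[0,[0.49,0,-1.52],[0,0,0]],[0,[0.49,0,-1.52],[0,0,0]],[0,[0.49,0,-1.52],[0,0,0]],[0,[0.49,0,-1.52],[0,0,0]],[0,[0.49,0,-1.52],[0,0,0]],[0,[0.49,0,-1.52],[0,0,0]],[0,[0.25,0,-0.76],[0,0,0]],[0,[0,0,0],[0,0,0]]]'
python3 -m handwheel '[[0,[0,0,0],[0,-0.052,0]],[0,[0,0,0],[0,-0.052,0]],[0,[0,0,0],[0,-0.052,0]],[0,[0,0,0],[0,-0.052,0]],[0,[0,0,0],[0,-0.052,0]],[0,[0,0,0],[0,-0.052,0]],[0,[0,0,0],[0,0,0]],[0,[0,0,0],[0,0,0]]]'
python3 - <<'E'
from h import *
from bench import manip
s,M=state(manip)
d=np.array([.527,.1755,.225])-s["ee_pos"];print("cm in tool",(M.T@d*100).round(2))
E
```

```text
t: 8.02
ee_pos: [0.518, 0.2572, 0.2364]
orientation: [0.674, 0.723, 0.107, -0.113]
force: [1.0, 0.4, -1.7]
gripper_width: 0.355
t: 8.68
ee_pos: [0.5171, 0.2578, 0.2337]
orientation: [0.682, 0.732, -0.0, -0.001]
force: [0.7, -0.1, -2.9]
gripper_width: 0.354
t 8.6833 tcp [0.5171 0.2578 0.2337] box xy mm -0.2 45.5 F [ 0.7 -0.1 -2.9] w 0.354 q [0.35 0.42 1.67 0.   1.05 0.28]
tool axes [[-0.071, 0.997, -0.002], [0.997, 0.071, 0.001], [0.001, -0.001, -1.0]] yaw y_t deg 4.07 tilt deg 0.07
cm in tool [-8.28  0.41  0.86]
```

```bash
python3 -m handwheel '[[0,[-0.6,0,0.1],[0,0,0]],[0,[-1.2,0.1,0.2],[0,0,0]],[0,[-1.5,0.1,0.3],[0,0,0]],[0,[-1.5,0.1,0.3],[0,0,0]],[0,[-1.5,0.1,0.1],[0,0,0]],[0,[-1.2,0,0],[0,0,0]],[0,[-0.8,0,0],[0,0,0]],[0,[0,0,0],[0,0,0]],[0,[0,0,0],[0,0,0]],[0,[0,0,0],[0,0,0]],[0,[0,0,0],[0,0,0]]]'
python3 - <<'E'
from h import *
from bench import manip
s,M=state(manip);np.set_printoptions(suppress=True)
d=s["ee_pos"][:2]-[.527,.1755];print("offset from box middle mm",d*1e3,"qd",abs(s["qd"]).max())
c=manip.capture("scene");a=c["pixels"];W=cloud(c)
# pin: bright yellowish points in the air over the box
m=(c["range_z"]>0)&(W[...,2]>.2)&(W[...,2]<.3)&(abs(W[...,0]-.527)<.08)&(abs(W[...,1]-.1755)<.17)&(a[...,2]>110)&(a[...,1]>90)
p=W[m];print(len(p),p.min(0).round(3),p.max(0).round(3))
for y0 in np.arange(.05,.31,.02):
    q=p[abs(p[:,1]-y0)<.01]
    if len(q)>4:print(y0.round(2),len(q),q.mean(0).round(3),"zmax",np.percentile(q[:,2],95).round(3))
cv2.imwrite("pics/s6.png",cv2.resize(a[70:310,120:440],None,fx=2.4,fy=2.4))
E
```

```text
t: 9.6
ee_pos: [0.5272, 0.1755, 0.2246]
orientation: [0.682, 0.732, 0.0, -0.0]
force: [0.2, -0.4, -1.4]
gripper_width: 0.351
t 9.6 tcp [0.5272 0.1755 0.2246] box xy mm 0.2 -37.5 F [ 0.2 -0.4 -1.4] w 0.351 q [0.2  0.4  1.74 0.   1.   0.13]
tool axes [[-0.071, 0.998, 0.0], [0.998, 0.071, 0.0], [0.0, 0.0, -1.0]] yaw y_t deg 4.04 tilt deg 0.02
offset from box middle mm [ 0.24503917 -0.04378777] qd 0.003086141998066684
1046 [0.468 0.049 0.222] [0.555 0.299 0.299]
0.05 52 [0.531 0.054 0.238] zmax 0.244
0.07 66 [0.528 0.069 0.239] zmax 0.244
0.09 80 [0.527 0.092 0.237] zmax 0.243
0.11 145 [0.523 0.109 0.242] zmax 0.251
0.13 119 [0.52  0.13  0.242] zmax 0.251
0.15 119 [0.518 0.15  0.242] zmax 0.251
0.17 143 [0.515 0.167 0.249] zmax 0.275
0.19 38 [0.505 0.192 0.248] zmax 0.29
0.21 62 [0.51  0.211 0.238] zmax 0.246
0.23 83 [0.511 0.231 0.241] zmax 0.251
0.25 46 [0.514 0.248 0.241] zmax 0.249
0.27 52 [0.515 0.27  0.239] zmax 0.244
0.29 41 [0.513 0.288 0.239] zmax 0.244
```

View pics/s6.png

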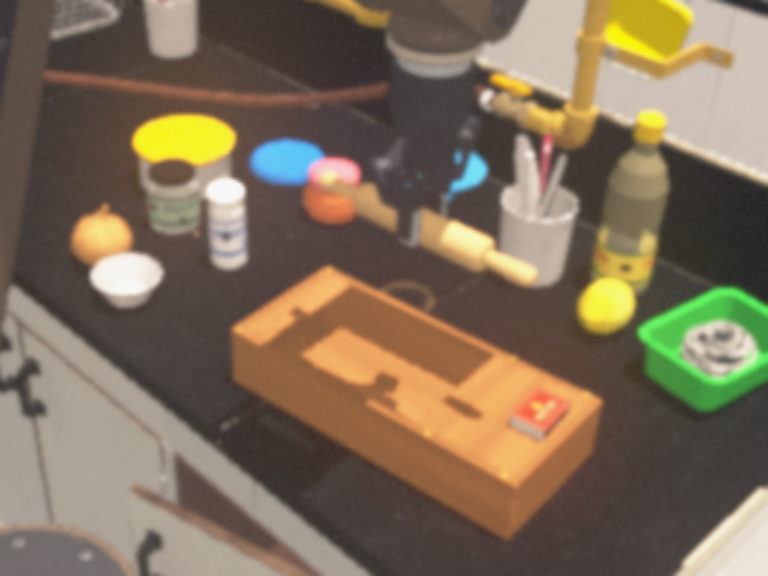

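The pin hangs level, with handle tops at 0.244 m at both ends. It spans y from 0.049 to 0.299, so its middle is at 0.174, over the box middle. Its underside is about 15 cm above the box top, and the matchbox and other items are in place. I'm handing the job in.

```bash
python3 -c "
from bench import manip
print(manip.job_done())"
```

```text
the job is handed in; nothing more can be done
None
```

The rolling pin is out of the box and held still and level over the box's middle. I handed the job in at about 9.6 s of the 38 s allowed.

**How it came out:** I gripped the barrel at mid-length, lifted it 12 mm and slid it 33 mm under the roof so the other end cleared the lip. I then tilted that end up 18°, drew the pin 8 cm along its axis, lifted it clear, levelled it and centred it.

**Last checks:**
- **Position:** the gripper is within 0.3 mm of the box middle as I measured it. The pin spans y from 0.049 to 0.299 m, so its own middle is about 1.5 mm off.
- **Level and height:** both handle tops read 0.244 m. The pin's underside is about 15 cm above the box top.
- **Stillness:** the fastest joint was moving at 0.003 rad/s.
- **Surroundings:** in the last picture the matchbox, bowl, shaker and onion look undisturbed. I checked these by eye only, not by measurement.
- **Forces:** the end-of-call readings were only a few newtons. The highest was about 6 N upward when the fingers closed, probably a fingertip lightly touching the box floor. I did not record forces between those readings.

**One disagreement:** the pin is about 3° off the box's long axis, as it was when I gripped it. I left it because the task did not ask for alignment.

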